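# Tap the clamp wedge home

## Robot

A 7-joint arm with a two-finger parallel gripper is mounted at the origin on the work surface. World frame = base frame: x ahead of the robot, y to its left, z up, the work surface at z = 0. Lengths are in m, angles in rad, forces in N, time in s.
With the tool pointing down it reaches from about 0.425 to 0.875 m from the base axis. Payload 4.7 kg.
Tool frame: the origin (TCP) lies midway between the tips of the shut fingers; the grasp point (between the pads) lies 19 mm behind it (ctrl.grip_point_offset is the distance from the TCP to the grasp point, in m); z points along the fingers, y is the line along which they close (so a half turn about z gives the same grasp; the last joint's range is limited). The gripper opens to 87 mm and grips with 3 to 60 N. Pads are 19 mm wide; open, the fingers measure 117 mm over their backs; the gripper's body (75 mm by 190 mm) begins 51 mm behind the grasp point.
Start: joints at [1.318, 0.321, -0.07, 1.45, 0.023, 1.371, -0.057], TCP at [0.171, -0.627, 0.201] pointing down, gripper open.
Joint ranges: [-2.86, 2.86], [-0.3, 2.09], [-1.38, 1.24], [0.06, 2.45], [-1.56, 4.7], [0.09, 2.05], [-2.69, 2.69]. Speed limits (rad/s): [2.57, 2.57, 3.14, 3.14, 3.14, 3.14, 3.14].

## Interface

Orientations are given as a rotation vector (axis times angle).
In Python, from bench import ctrl gives the robot as it stands. The module is installed in compiled form; this text tells all that it offers.
- The arm moves only by the shell command python3 -m handwheel 'ROWS' [OPENING] [FORCE]. ROWS is JSON, a list of rows, each an object of numbers: "x", "y", "z": the shift along the tool's x, y, z in m; "wx", "wy", "wz": the turn, a rotation vector about the tool's x, y, z in degrees. A call has 1 to 10 rows; each row is the pose to reach, as a shift and turn from the pose commanded when the call began, along the tool's axes at that moment; what a row does not reach only later rows make up. A row lasts 1/12 s, in which the tool goes at most 41.7 mm and 7.16 degrees, less where a joint would pass 70% of its speed; a pose out of reach is approached as far as the arm can. A call with a gripper value outside its range is refused whole. OPENING is the finger opening in m, from 0 to 0.087, set as the call begins (- or left out, the last holds). The fingers move at their own pace and stop on an object; FORCE is the grip in N (left out, the last holds). Time passes only in rows, so rows that repeat a pose let the fingers close. It gives the time, the measured TCP pose, the force, the opening and the grip force at its end, in the units of the state.
- ctrl.get_state(): the state, without advancing time (a new reading comes with each control period).
- ctrl.get_image(name): name is "side" or "top"; returns a dict with "image" (400x640x3 uint8, red, green, blue), "K" (3x3 intrinsics, pixels), "k1" (the pictures are not rectified: a ray, as slopes to the right and down, at radius r is drawn at 1 + k1 r^2 times it, then the intrinsics apply), "world_to_cam" (4x4, takes a point from world to camera coordinates). Camera axes: x right, y down, z forward; pixel columns grow to the right and rows downward; lengths in m; the calibration is good to about 2 mm. A picture is of the moment at which its call begins. There is no depth.
- ctrl.close_job(): hands the job in; it is judged then, once.
The state is a dict: "time": time; "joint_positions": joint angles; "qd": joint speeds; "joint_torque": joint torques, N m; "position": TCP position; "tool_rot": TCP orientation; "ft_force": force on the tool from outside, world axes, zero at the start; "torque": the same for the moment, N m; "grip_width": opening from 0.0 (shut) to 1.0 (fully open); "grip_force": force on a finger pad.
Only numpy, scipy, OpenCV 4.12 (cv2) and the standard library are available. Lean on these libraries where they do the work, as an engineer would, in place of code of your own. Each camera call takes 0.05 s, during which the arm holds its last target. There are 200 camera calls.

## Task

The wooden wedge standing out of the clamping jig is still slack. Pick up the hammer and tap the wedge sideways into the jig with it, in at least two separate blows with the hammer drawn clear in between, until it stops advancing and sits tight against its stop, touching the wedge with the hammer only. Then lay the hammer flat on the bench (do not drop it).

Things in the scene. Friction and masses are not known exactly. Their poses are not given: they have to be found in the camera images.
- hammer_neck (a point): Soft-faced hammer lying flat, 230 mm long, 0.47 kg: point on its wooden neck (22 mm wide, 27 high, flat sides, bare from x -70 to +30 mm) at the balance point, 17.5 mm above the bench when lying. x runs to the head, z up. Black grip, 28 wide, to x -162. Head: cylinder across y, axis at x +48, same height; equal flat white faces, 35 mm across, at y +45 and -45; either may strike.
- wedge_butt (a point): Centre of the butt (broad end) of the wooden wedge in the jig: flat upright face 28 mm wide (x), 36 high (z), centre 38 mm above the bench. It looks along +y; the wedge is driven along -y; z up. Wedge 120 mm long, tapering to 10. It slides level and stays where left; it resists with about 6 N until its stop. A like wedge lying loose on the bench is a spare, not needed.
- wedge (a joint): How far the wedge has been driven along -y of its butt, in m: starts between 0 and 0.025; 0.060 is fully home, hard against the stop.
- jig: Clamping jig fixed to the bench, axes as the wedge butt's; origin under the slide line at bench level, 90 mm behind (-y of) the home butt. Steel base 20 mm thick, x -80 to +110, y -125 to +65 mm; stop, fence and block on it reach 66 mm up, brass fittings 84. Beyond y +65 only the wedge stands out over free bench.

How it is judged:
By the outcome, as a careful person would: the job done as asked, in the order asked, and still so for the second after the job is handed in, with the robot touching nothing.
It also fails if it takes over 48 s, if anything falls off the work surface, if the arm or the gripper's body presses on something with over 40 N, if the wrist force passes 120 N, or if a joint passes its speed limit or range.

## Working session

There is one attempt and no reset: what is moved stays moved. The work goes in short steps, Python scripts to look and compute and a shell command to move; the robot and the scene stay as the last step left them, time stands still between calls to the robot, and variables do not carry over. Pictures are saved under pics/ and viewed, at most 10 in all, crops included, and the job is handed in when it is done.

```bash
mkdir -p pics; ls
cat > h.py <<'E'
import numpy as np, cv2
from bench import ctrl
from scipy.spatial.transform import Rotation as R
def snap(n,f):
    d=ctrl.get_image(n); cv2.imwrite('pics/'+f,d['image'][:,:,::-1]); np.savez(f'pics/{n}.npz',K=d['K'],k1=d['k1'],T=d['world_to_cam']); return d
def cal(n):
    c=np.load(f'pics/{n}.npz'); return c['K'],float(c['k1']),c['T']
def ray(n,u,v):
    K,k1,T=cal(n); p=cv2.undistortPoints(np.array([[[u,v]]],float),K,np.array([k1,0,0,0.]))[0,0]
    Rm=T[:3,:3]; return -Rm.T@T[:3,3], Rm.T@np.array([p[0],p[1],1])
def atz(n,u,v,z):
    o,d=ray(n,u,v); return o+d*(z-o[2])/d[2]
def proj(n,P):
    K,k1,T=cal(n); return cv2.projectPoints(np.array(P,float).reshape(-1,1,3),cv2.Rodrigues(T[:3,:3])[0],T[:3,3],K,np.array([k1,0,0,0.]))[0][:,0]
E
python3 - <<'E'
from h import *
for n in('top','side'):
    snap(n,n+'0.png'); o,d=ray(n,320,200); print(n,o,d,cal(n)[1])
s=ctrl.get_state();print(s['position'],R.from_rotvec(s['tool_rot']).as_matrix(),s['time'],ctrl.grip_point_offset)
E
```

```text
pics
top [0.47234351 0.08238001 0.99772018] [ 0.08548657 -0.02991984 -0.99604574] -0.12283495998205468
side [0.52705429 0.94421072 0.71029807] [ 0.02404685 -0.78944213 -0.61349692] -0.16789479423167153
[ 0.17115184 -0.62652636  0.20039244] [[ 9.64633591e-01  2.63593906e-01 -5.36704991e-04]
 [ 2.63594433e-01 -9.64632310e-01  1.57525954e-03]
 [-1.02494161e-04 -1.66102071e-03 -9.99998615e-01]] 0.1 0.0187
```

View pics/top0.png

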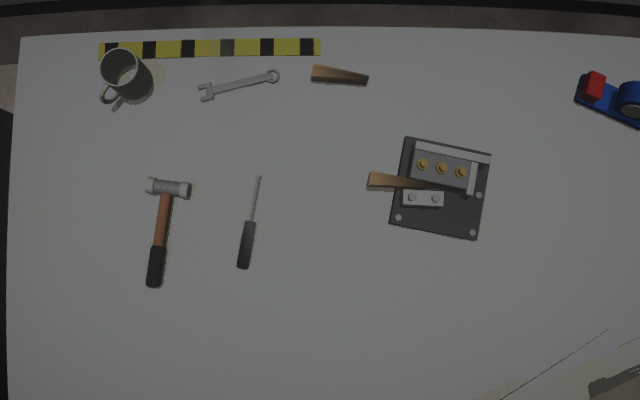

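View pics/side0.png

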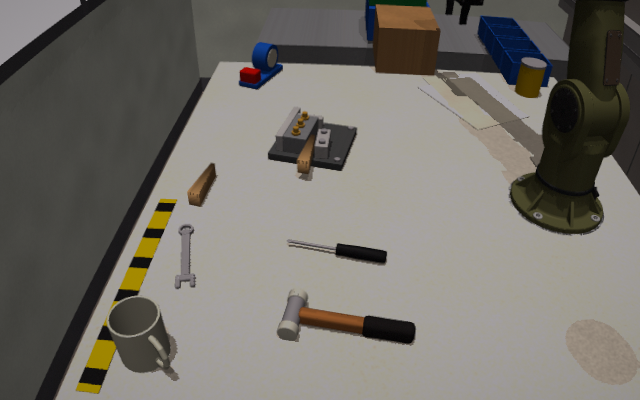

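The top picture shows the hammer with its head at about (168,187) and grip end at (154,283). The jig is at about (440,188), with the wedge butt at (369,180). In the side picture the head is at (292,313) and the butt at (304,167). I'll enlarge both areas to measure them.

Run:
```python
from h import *
t=cv2.imread('pics/top0.png');s=cv2.imread('pics/side0.png')
f=lambda im,x,y,w,h,k:np.clip(cv2.resize(im[y:y+h,x:x+w],None,fx=k,fy=k,interpolation=cv2.INTER_CUBIC).astype(float)*1.6,0,255).astype('uint8')
a=np.zeros((600,800,3),'uint8')
a[:600,:300]=f(t,140,170,60,120,5)      # top hammer x=140+u/5,y=170+v/5
a[:300,300:800]=f(t,360,130,100,60,5) # top jig, x=360+(u-300)/5,y=130+v/5
a[300:600,300:800]=f(s,265,100,100,60,5)*1 # side jig 265+(u-300)/5, 100+(v-300)/5... 
a[300:600,300:800]=f(s,260,115,100,60,5)
cv2.imwrite('pics/c1.png',a)
```

```text
(no output)
```

View pics/c1.png

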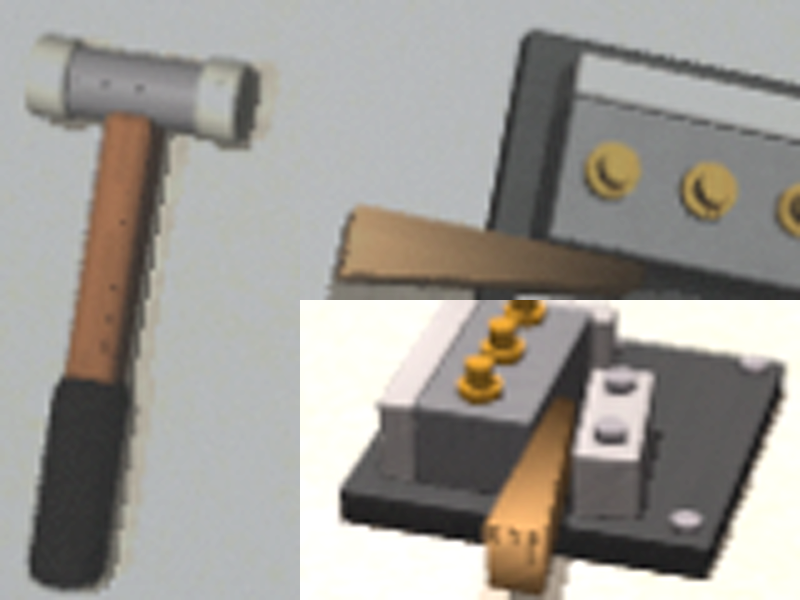

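The crop shows these points in full-image pixels:
- **Neck, top view:** at the head end the edges are about (161,193.4) and (170.6,194). At the grip they are (153.6,245) and (163.6,246.4).
- **Right head face, top view:** centre about (188.6,190.4).
- **Butt top corners:** (371.6,171.6) and (367.6,185.6) in the top view, (297.4,159.4) and (310,161) in the side view.

Run:
```python
from h import *
np.set_printoptions(precision=4,suppress=True)
A=lambda n,z,*p:[atz(n,u,v,z) for u,v in p]
def show(t,L):
    print(t,*L, 'len',np.linalg.norm(L[1]-L[0]),'ang',np.degrees(np.arctan2(*(L[1]-L[0])[1::-1])))
show('butt top',A('top',.056,(371.6,171.6),(367.6,185.6)))
show('butt side top',A('side',.056,(297.4,159.4),(310,161)))
show('butt side bot',A('side',.020,(298,172),(308.6,173.4)))
show('base front side',A('side',.020,(268.6,154),(341.6,165.5)))
show('base left top',A('top',.020,(405.5,137),(390,224)))
a=A('top',.031,(161,193.4),(170.6,194),(153.6,245),(163.6,246.4))
print(np.linalg.norm(a[0]-a[1]),np.linalg.norm(a[2]-a[3]))
show('neck',[(a[2]+a[3])/2,(a[0]+a[1])/2])
print('face-', A('top',.0175,(188.6,190.4)))
print('grip end', A('top',.0175,(153.5,287)))
show('side neck head/grip', A('side',.031,(300,314),(364,323)))
```

```text
butt top [ 0.6096 -0.0506  0.056 ] [ 0.5813 -0.0419  0.056 ] len 0.02962918635356104 ang 162.92177461293517
butt side top [ 0.6118 -0.0472  0.056 ] [ 0.5823 -0.0425  0.056 ] len 0.029868566670189906 ang 171.05282163482084
butt side bot [ 0.6107 -0.048   0.02  ] [ 0.5854 -0.044   0.02  ] len 0.02561052639923513 ang 170.97380531185544
base front side [ 0.6897 -0.1211  0.02  ] [ 0.5083 -0.0827  0.02  ] len 0.18540348518646946 ang 168.05293706014805
base left top [ 0.6884 -0.1296  0.02  ] [ 0.505  -0.0918  0.02  ] len 0.18735336550414064 ang 168.35159294647474
0.020354792605858388 0.021259109923433005
neck [0.4641 0.3859 0.031 ] [0.5713 0.3721 0.031 ] len 0.10808192245932507 ang -7.327596727297354
face- [array([0.5792, 0.3276, 0.0175])]
grip end [array([0.3784, 0.4005, 0.0175])]
side neck head/grip [0.5732 0.3855 0.031 ] [0.4656 0.3984 0.031 ] len 0.10843140033417319 ang 173.17867387743334
```

The measurements agree with the given sizes. The jig yaw is about −11.8° and the butt centre about (0.596, −0.046). The hammer origin is about (0.535, 0.378) with yaw −7.2°. I'll write a helper that works out moves in tool axes.

```bash
cat > d.py <<'E'
import sys
from h import *
def go(x,y,z,yaw):
    s=ctrl.get_state(); p=np.array(s['position']); Rt=R.from_rotvec(s['tool_rot'])
    c,n=np.cos(np.radians(yaw)),np.sin(np.radians(yaw))
    G=R.from_matrix(np.array([[c,n,0],[n,-c,0],[0,0,-1]]))
    print(round(s['time'],2),'pos',p.round(4),'F',np.round(s['ft_force'],1),'grip',round(s['grip_width']*87,1),round(s['grip_force'],1))
    print('shift mm',(Rt.inv().apply(np.array([x,y,z])-p)*1000).round(1),'turn deg',(Rt.inv()*G).as_rotvec(degrees=True).round(2))
if __name__=='__main__': go(*map(float,sys.argv[1:5]))
E
python3 d.py 0.54 -0.25 0.2 -7.2
```

```text
0.1 pos [ 0.1712 -0.6265  0.2004] F [ 0.5 -0.3  0.6] grip 87.1 0.0
shift mm [ 455.1 -266.     0.8] turn deg [-9.000e-02  2.000e-02  2.248e+01]
```

```bash
python3 -m handwheel '[{"x":0.455,"y":-0.266,"z":0,"wz":22.5},{"x":0.455,"y":-0.266,"z":0,"wz":22.5},{"x":0.455,"y":-0.266,"z":0,"wz":22.5},{"x":0.455,"y":-0.266,"z":0,"wz":22.5},{"x":0.455,"y":-0.266,"z":0,"wz":22.5},{"x":0.455,"y":-0.266,"z":0,"wz":22.5},{"x":0.455,"y":-0.266,"z":0,"wz":22.5},{"x":0.455,"y":-0.266,"z":0,"wz":22.5},{"x":0.455,"y":-0.266,"z":0,"wz":22.5},{"x":0.455,"y":-0.266,"z":0,"wz":22.5}]' 0.087; python3 d.py 0.545 0.377 0.15 -7.2
```

```text
0.1 pos [ 0.1712 -0.6265  0.2004] F [ 0.5 -0.3  0.6] grip 87.1 0.0
shift mm [ 625.2 -869.4   51.8] turn deg [-9.000e-02  2.000e-02  2.248e+01]invalid input at $[0]: expected keys x, y, z, wx, wy, wz
```

```bash
python3 -m handwheel '[{"x":0.455,"y":-0.266,"z":0,"wx":0,"wy":0,"wz":22.5},{"x":0.455,"y":-0.266,"z":0,"wx":0,"wy":0,"wz":22.5},{"x":0.455,"y":-0.266,"z":0,"wx":0,"wy":0,"wz":22.5},{"x":0.455,"y":-0.266,"z":0,"wx":0,"wy":0,"wz":22.5},{"x":0.455,"y":-0.266,"z":0,"wx":0,"wy":0,"wz":22.5},{"x":0.455,"y":-0.266,"z":0,"wx":0,"wy":0,"wz":22.5},{"x":0.455,"y":-0.266,"z":0,"wx":0,"wy":0,"wz":22.5},{"x":0.455,"y":-0.266,"z":0,"wx":0,"wy":0,"wz":22.5},{"x":0.455,"y":-0.266,"z":0,"wx":0,"wy":0,"wz":22.5},{"x":0.455,"y":-0.266,"z":0,"wx":0,"wy":0,"wz":22.5}]' 0.087; python3 d.py 0.545 0.377 0.15 -7.2
```

```text
time: 0.93
position: [0.4621, -0.3292, 0.2011]
tool_rot: [3.135, -0.198, -0.001]
ft_force: [-0.2, -1.0, -0.3]
grip_width: 0.997
grip_force: 0.0
0.93 pos [ 0.4621 -0.3292  0.2011] F [-0.2 -1.  -0.3] grip 86.8 0.0
shift mm [  -6.5 -711.    51.1] turn deg [ 0.    0.03 -0.02]
```

```bash
python3 -m handwheel '[{"x":0.02,"y":-0.3,"z":0,"wx":0,"wy":0,"wz":0},{"x":0.02,"y":-0.3,"z":0,"wx":0,"wy":0,"wz":0},{"x":0.02,"y":-0.3,"z":0,"wx":0,"wy":0,"wz":0},{"x":0.02,"y":-0.3,"z":0,"wx":0,"wy":0,"wz":0},{"x":0.02,"y":-0.4,"z":0,"wx":0,"wy":0,"wz":0},{"x":0.0,"y":-0.6,"z":0.02,"wx":0,"wy":0,"wz":0},{"x":0.0,"y":-0.6,"z":0.02,"wx":0,"wy":0,"wz":0},{"x":0.0,"y":-0.6,"z":0.02,"wx":0,"wy":0,"wz":0},{"x":0.0,"y":-0.6,"z":0.02,"wx":0,"wy":0,"wz":0},{"x":0.0,"y":-0.6,"z":0.02,"wx":0,"wy":0,"wz":0}]'; python3 d.py 0.545 0.377 0.15 -7.2
```

```text
time: 1.77
position: [0.519, 0.0827, 0.1905]
tool_rot: [3.135, -0.198, 0.0]
ft_force: [0.5, 0.3, -0.4]
grip_width: 1.001
grip_force: 0.0
1.77 pos [0.519  0.0827 0.1905] F [ 0.5  0.3 -0.4] grip 87.1 0.0
shift mm [ -11.2 -295.3   40.4] turn deg [ 0.03 -0.01 -0.03]
```

```bash
python3 -m handwheel '[{"x":0.0,"y":-0.26,"z":0.02,"wx":0,"wy":0,"wz":0},{"x":0.0,"y":-0.26,"z":0.02,"wx":0,"wy":0,"wz":0},{"x":0.0,"y":-0.26,"z":0.02,"wx":0,"wy":0,"wz":0},{"x":0.0,"y":-0.26,"z":0.02,"wx":0,"wy":0,"wz":0},{"x":0.0,"y":-0.26,"z":0.02,"wx":0,"wy":0,"wz":0},{"x":0.0,"y":-0.26,"z":0.02,"wx":0,"wy":0,"wz":0},{"x":0.0,"y":-0.26,"z":0.02,"wx":0,"wy":0,"wz":0},{"x":0.0,"y":-0.26,"z":0.02,"wx":0,"wy":0,"wz":0}]'; python3 d.py 0.545 0.377 0.08 -7.2
```

```text
time: 2.43
position: [0.5495, 0.3437, 0.1694]
tool_rot: [-3.134, 0.186, 0.005]
ft_force: [-0.2, -0.6, -0.6]
grip_width: 1.0
grip_force: 0.0
2.43 pos [0.5495 0.3437 0.1694] F [-0.2 -0.6 -0.6] grip 87.0 0.0
shift mm [ -8.1 -32.3  89.5] turn deg [-0.11  0.2   0.4 ]
```

```bash
python3 -m handwheel '[{"x":-0.008,"y":-0.032,"z":0.09,"wx":0,"wy":0,"wz":0.4},{"x":-0.008,"y":-0.032,"z":0.09,"wx":0,"wy":0,"wz":0.4},{"x":-0.008,"y":-0.032,"z":0.09,"wx":0,"wy":0,"wz":0.4},{"x":-0.008,"y":-0.032,"z":0.09,"wx":0,"wy":0,"wz":0.4},{"x":-0.008,"y":-0.032,"z":0.09,"wx":0,"wy":0,"wz":0.4}]'; python3 d.py 0.545 0.377 0.006 -7.2; python3 -c "
from h import *
snap('side','s1.png')
import cv2
t=cv2.imread('pics/s1.png');cv2.imwrite('pics/s1c.png',cv2.resize(t[150:400,200:500],None,fx=2,fy=2))"
```

```text
time: 2.85
position: [0.5486, 0.37, 0.0811]
tool_rot: [3.133, -0.21, -0.0]
ft_force: [0.1, 0.1, 0.7]
grip_width: 0.997
grip_force: 0.0
2.85 pos [0.5486 0.37   0.0811] F [0.1 0.1 0.7] grip 86.7 0.0
shift mm [-4.5 -6.6 75.1] turn deg [ 0.08  0.01 -0.47]
```

View pics/s1c.png

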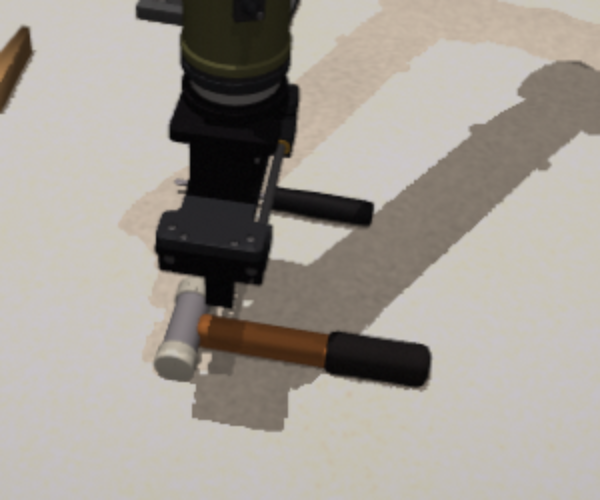

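The side crop shows the gripper square over the neck with the head at crop (178,330). The far finger at (222,290) is clear of it. I'll go down and grip.

```bash
python3 -m handwheel '[{"x":-0.008,"y":-0.007,"z":0.02,"wx":0,"wy":0,"wz":-0.4},{"x":-0.008,"y":-0.007,"z":0.04,"wx":0,"wy":0,"wz":-0.4},{"x":-0.008,"y":-0.007,"z":0.055,"wx":0,"wy":0,"wz":-0.4},{"x":-0.008,"y":-0.007,"z":0.065,"wx":0,"wy":0,"wz":-0.4},{"x":-0.008,"y":-0.007,"z":0.07,"wx":0,"wy":0,"wz":-0.4},{"x":-0.008,"y":-0.007,"z":0.074,"wx":0,"wy":0,"wz":-0.4},{"x":-0.008,"y":-0.007,"z":0.074,"wx":0,"wy":0,"wz":-0.4}]'; python3 d.py 0.541 0.377 0.006 -7.2
```

```text
time: 3.48
position: [0.5416, 0.3791, 0.0067]
tool_rot: [3.135, -0.199, 0.0]
ft_force: [-0.3, -0.3, -0.2]
grip_width: 1.005
grip_force: 0.0
3.48 pos [0.5416 0.3791 0.0067] F [-0.3 -0.3 -0.2] grip 87.5 0.0
shift mm [-0.3  2.2  0.7] turn deg [ 0.01 -0.01 -0.05]
```

```bash
python3 -m handwheel '[{"x":0,"y":0,"z":0,"wx":0,"wy":0,"wz":0},{"x":0,"y":0,"z":0,"wx":0,"wy":0,"wz":0},{"x":0,"y":0,"z":0,"wx":0,"wy":0,"wz":0},{"x":0,"y":0,"z":0,"wx":0,"wy":0,"wz":0},{"x":0,"y":0,"z":0,"wx":0,"wy":0,"wz":0},{"x":0,"y":0,"z":0,"wx":0,"wy":0,"wz":0},{"x":0,"y":0,"z":0,"wx":0,"wy":0,"wz":0},{"x":0,"y":0,"z":0,"wx":0,"wy":0,"wz":0},{"x":0,"y":0,"z":0,"wx":0,"wy":0,"wz":0},{"x":0,"y":0,"z":0,"wx":0,"wy":0,"wz":0}]' 0 60; python3 d.py 0.541 0.377 0.1 -7.2
```

```text
time: 4.32
position: [0.5411, 0.3795, 0.0067]
tool_rot: [3.135, -0.198, -0.0]
ft_force: [0.2, -0.3, -0.6]
grip_width: 0.326
grip_force: 0.0
4.32 pos [0.5411 0.3795 0.0067] F [ 0.2 -0.3 -0.6] grip 28.4 0.0
shift mm [  0.2   2.5 -93.3] turn deg [ 0.01  0.   -0.02]
```

```bash
python3 -m handwheel '[{"x":0,"y":0,"z":0,"wx":0,"wy":0,"wz":0},{"x":0,"y":0,"z":0,"wx":0,"wy":0,"wz":0},{"x":0,"y":0,"z":0,"wx":0,"wy":0,"wz":0},{"x":0,"y":0,"z":0,"wx":0,"wy":0,"wz":0},{"x":0,"y":0,"z":0,"wx":0,"wy":0,"wz":0}]' 0 60; python3 d.py 0.541 0.377 0.1 -7.2
```

```text
time: 4.73
position: [0.5411, 0.3798, 0.0067]
tool_rot: [-3.135, 0.197, 0.0]
ft_force: [0.6, 1.6, -0.9]
grip_width: 0.233
grip_force: 60.0
4.73 pos [0.5411 0.3798 0.0067] F [ 0.6  1.6 -0.9] grip 20.2 60.0
shift mm [  0.3   2.8 -93.3] turn deg [-0.02  0.   -0.  ]
```

```bash
python3 -m handwheel '[{"x":0,"y":0,"z":-0.01,"wx":0,"wy":0,"wz":0},{"x":0,"y":0,"z":-0.025,"wx":0,"wy":0,"wz":0},{"x":0,"y":0,"z":-0.045,"wx":0,"wy":0,"wz":0},{"x":0,"y":0,"z":-0.065,"wx":0,"wy":0,"wz":0},{"x":0,"y":0,"z":-0.08,"wx":0,"wy":0,"wz":0},{"x":0,"y":0,"z":-0.09,"wx":0,"wy":0,"wz":0},{"x":0,"y":0,"z":-0.093,"wx":0,"wy":0,"wz":0},{"x":0,"y":0,"z":-0.093,"wx":0,"wy":0,"wz":0}]'; python3 d.py 0.58 0.0855 0.1 -11.8
```

```text
time: 5.4
position: [0.5414, 0.3797, 0.1006]
tool_rot: [-3.135, 0.198, -0.002]
ft_force: [-0.1, 0.2, -5.2]
grip_width: 0.232
grip_force: 60.0
5.4 pos [0.5414 0.3797 0.1006] F [-0.1  0.2 -5.2] grip 20.2 60.0
shift mm [ 75.2 287.    0.5] turn deg [-0.03 -0.06  4.58]
```

```bash
python3 -m handwheel '[{"x":0.004,"y":0.015,"z":0,"wx":0,"wy":0,"wz":0.5},{"x":0.012,"y":0.045,"z":0,"wx":0,"wy":0,"wz":1},{"x":0.021,"y":0.08,"z":0,"wx":0,"wy":0,"wz":1.5},{"x":0.03,"y":0.115,"z":0,"wx":0,"wy":0,"wz":2},{"x":0.039,"y":0.15,"z":0,"wx":0,"wy":0,"wz":2.5},{"x":0.048,"y":0.185,"z":0,"wx":0,"wy":0,"wz":3},{"x":0.057,"y":0.22,"z":0,"wx":0,"wy":0,"wz":3.5},{"x":0.066,"y":0.25,"z":0,"wx":0,"wy":0,"wz":4},{"x":0.072,"y":0.275,"z":0,"wx":0,"wy":0,"wz":4.6},{"x":0.075,"y":0.287,"z":0,"wx":0,"wy":0,"wz":4.6}]'; python3 d.py 0.58 0.0855 0.029 -11.8
```

```text
time: 6.23
position: [0.579, 0.0791, 0.098]
tool_rot: [3.12, -0.333, -0.004]
ft_force: [0.6, -0.5, -4.9]
grip_width: 0.232
grip_force: 60.0
6.23 pos [0.579  0.0791 0.098 ] F [ 0.6 -0.5 -4.9] grip 20.2 60.0
shift mm [-0.3 -6.7 69. ] turn deg [ 0.23  0.11 -0.37]
```

```bash
python3 -m handwheel '[{"x":0,"y":0.0,"z":0.025,"wx":0,"wy":0,"wz":0},{"x":0,"y":0.0,"z":0.05,"wx":0,"wy":0,"wz":0},{"x":0,"y":0.0,"z":0.065,"wx":0,"wy":0,"wz":0},{"x":0,"y":0.0,"z":0.071,"wx":0,"wy":0,"wz":0},{"x":0,"y":0.0,"z":0.071,"wx":0,"wy":0,"wz":0},{"x":0,"y":0.0,"z":0.071,"wx":0,"wy":0,"wz":0}]'; python3 d.py 0.58 0.0855 0.029 -11.8;  python3 -c "
from h import *
snap('side','s2.png');snap('top','t2.png')
import cv2
t=cv2.imread('pics/s2.png');u=cv2.imread('pics/t2.png')
cv2.imwrite('pics/c2.png',np.hstack([cv2.resize(t[110:260,230:380],None,fx=2.66,fy=2.66),cv2.resize(u[120:270,290:440],None,fx=2.66,fy=2.66)]))"
```

```text
time: 6.73
position: [0.5794, 0.0862, 0.0287]
tool_rot: [-3.125, 0.322, 0.001]
ft_force: [0.8, 0.6, -5.4]
grip_width: 0.234
grip_force: 60.0
6.73 pos [0.5794 0.0862 0.0287] F [ 0.8  0.6 -5.4] grip 20.3 60.0
shift mm [ 0.7  0.5 -0.3] turn deg [-0.02  0.03  0.05]
```

View pics/c2.png

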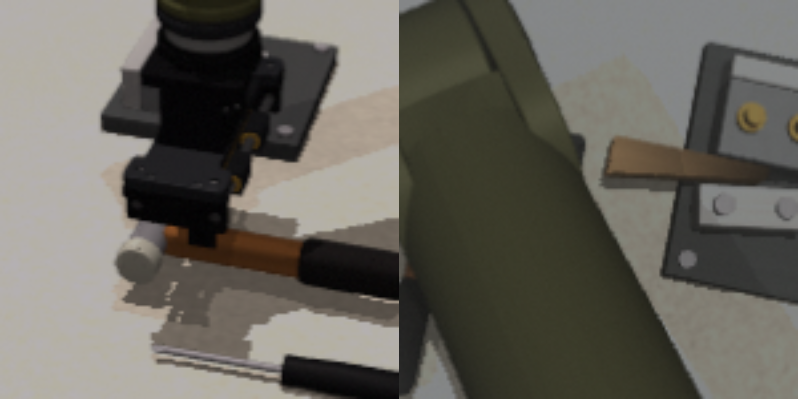

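The side half shows the hammer held level, with its near face centred at about (282,208) in full-image pixels. The top half shows the wedge unmoved, with its butt at about crop (608,158). I'll check the face position numerically.

```bash
python3 -c "
from h import *
p=np.array([.5794,.0862,.0287]);ex=np.array([.979,-.2045,0]);ey=np.array([.2045,.979,0])
q=p+.042*ex+.045*ey+[0,0,.0108]
print(q,proj('side',q),atz('side',281.9,208.5,.0395))
# butt recheck, top crop
a=atz('top',290+(612-399)/2.66,120+139/2.66,.056);b=atz('top',290+(603-399)/2.66,120+180/2.66,.056);print(a,b,(a+b)/2)
B=np.array([.596,-.0455]); f=p+.042*ex-.045*ey; print('offset face->butt jig x,y',(B-f[:2])@ex[:2],(B-f[:2])@ey[:2])
"
```

```text
[0.6297205 0.121666  0.0395   ] [[282.34019352 210.4440965 ]] [0.63129551 0.11532527 0.0395    ]
[ 0.60833468 -0.04746093  0.056     ] [ 0.57716006 -0.03995859  0.056     ] [ 0.59274737 -0.04370976  0.056     ]
offset face->butt jig x,y 0.0011730774999999622 -0.08052784375000001
```

```bash
python3 -m handwheel '[{"x":0,"y":0.02,"z":0,"wx":0,"wy":0,"wz":0},{"x":0,"y":0.045,"z":0,"wx":0,"wy":0,"wz":0},{"x":0,"y":0.065,"z":0,"wx":0,"wy":0,"wz":0},{"x":0,"y":0.08,"z":0,"wx":0,"wy":0,"wz":0},{"x":0,"y":0.092,"z":0,"wx":0,"wy":0,"wz":0},{"x":0,"y":0.1,"z":0,"wx":0,"wy":0,"wz":0}]'; python3 -m handwheel '[{"x":0,"y":0,"z":0,"wx":0,"wy":0,"wz":0}]'; python3 -m handwheel '[{"x":0,"y":-0.02,"z":0,"wx":0,"wy":0,"wz":0},{"x":0,"y":-0.045,"z":0,"wx":0,"wy":0,"wz":0},{"x":0,"y":-0.07,"z":0,"wx":0,"wy":0,"wz":0},{"x":0,"y":-0.09,"z":0,"wx":0,"wy":0,"wz":0},{"x":0,"y":-0.1,"z":0,"wx":0,"wy":0,"wz":0},{"x":0,"y":-0.1,"z":0,"wx":0,"wy":0,"wz":0},{"x":0,"y":-0.1,"z":0,"wx":0,"wy":0,"wz":0}]'; python3 d.py 0.5794 0.0862 0.0287 -11.8;  python3 -c "
from h import *
snap('top','t3.png');snap('side','s3.png')
import cv2
t=cv2.imread('pics/s3.png');u=cv2.imread('pics/t3.png')
cv2.imwrite('pics/c3.png',np.hstack([cv2.resize(t[110:260,230:380],None,fx=2.66,fy=2.66),cv2.resize(u[150:210,350:410],None,fx=6.65,fy=6.65)]))"
```

```text
time: 7.33
position: [0.56, -0.0106, 0.0302]
tool_rot: [-3.122, 0.321, -0.004]
ft_force: [0.7, 6.2, -5.6]
grip_width: 0.232
grip_force: 60.0
time: 7.42
position: [0.56, -0.0121, 0.03]
tool_rot: [-3.124, 0.323, -0.004]
ft_force: [-0.6, 1.8, -5.0]
grip_width: 0.231
grip_force: 60.0
time: 8.0
position: [0.5797, 0.085, 0.0289]
tool_rot: [3.124, -0.321, 0.001]
ft_force: [0.2, -0.5, -5.4]
grip_width: 0.232
grip_force: 60.0
8.0 pos [0.5797 0.085  0.0289] F [ 0.2 -0.5 -5.4] grip 20.2 60.0
shift mm [-0.5 -1.1  0.2] turn deg [ 0.07 -0.03  0.05]
```

View pics/c3.png

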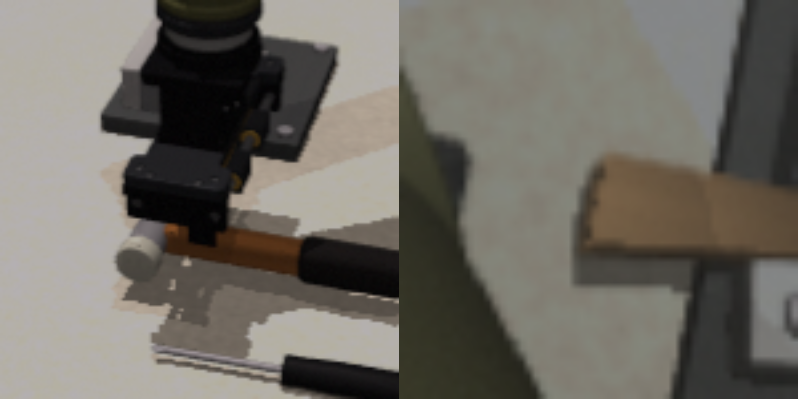

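The side half shows the hammer unchanged in the grip. In the top half the butt's top edge runs from (380.7,173.3) to (377.2,186.8), so the wedge advanced about 19 mm and roughly 16 mm remain. Next is blow 2.

```bash
python3 -m handwheel '[{"x":0,"y":0.025,"z":0,"wx":0,"wy":0,"wz":0},{"x":0,"y":0.055,"z":0,"wx":0,"wy":0,"wz":0},{"x":0,"y":0.08,"z":0,"wx":0,"wy":0,"wz":0},{"x":0,"y":0.095,"z":0,"wx":0,"wy":0,"wz":0},{"x":0,"y":0.105,"z":0,"wx":0,"wy":0,"wz":0},{"x":0,"y":0.11,"z":0,"wx":0,"wy":0,"wz":0}]';  python3 -m handwheel '[{"x":0,"y":0.002,"z":0,"wx":0,"wy":0,"wz":0}]'; python3 -m handwheel '[{"x":0,"y":0.002,"z":0,"wx":0,"wy":0,"wz":0}]'; python3 d.py 0.5794 0.0862 0.0287 -11.8
```

```text
time: 8.6
position: [0.5564, -0.0228, 0.0287]
tool_rot: [-3.123, 0.327, 0.001]
ft_force: [0.3, 6.9, -5.2]
grip_width: 0.229
grip_force: 60.0
time: 8.68
position: [0.5562, -0.0234, 0.0287]
tool_rot: [-3.123, 0.324, 0.0]
ft_force: [0.4, 6.7, -5.6]
grip_width: 0.229
grip_force: 60.0
time: 8.77
position: [0.5561, -0.0239, 0.0288]
tool_rot: [-3.122, 0.321, 0.0]
ft_force: [-0.0, 5.7, -5.6]
grip_width: 0.232
grip_force: 60.0
8.77 pos [ 0.5561 -0.0239  0.0288] F [-0.   5.7 -5.6] grip 20.2 60.0
shift mm [   0.4 -112.5    0.4] turn deg [-0.17  0.02  0.05]
```

Not home yet. I'll draw clear and then give blow 3, pressing in small increments near the stop.

```bash
python3 -m handwheel '[{"x":0,"y":-0.02,"z":0,"wx":0,"wy":0,"wz":0},{"x":0,"y":-0.045,"z":0,"wx":0,"wy":0,"wz":0},{"x":0,"y":-0.06,"z":0,"wx":0,"wy":0,"wz":0},{"x":0,"y":-0.06,"z":0,"wx":0,"wy":0,"wz":0},{"x":0,"y":-0.06,"z":0,"wx":0,"wy":0,"wz":0},{"x":0,"y":-0.04,"z":0,"wx":0,"wy":0,"wz":0},{"x":0,"y":-0.015,"z":0,"wx":0,"wy":0,"wz":0},{"x":0,"y":-0.003,"z":0,"wx":0,"wy":0,"wz":0},{"x":0,"y":0.002,"z":0,"wx":0,"wy":0,"wz":0},{"x":0,"y":0.003,"z":0,"wx":0,"wy":0,"wz":0}]'; for i in 1 ; do python3 -m handwheel '[{"x":0,"y":0.002,"z":0,"wx":0,"wy":0,"wz":0}]' | grep -E 'posi|ft_f'; python3 -m handwheel '[{"x":0,"y":0.002,"z":0,"wx":0,"wy":0,"wz":0}]'| grep -E 'posi|ft_f'; done
```

```text
time: 9.6
position: [0.5555, -0.0278, 0.0288]
tool_rot: [-3.121, 0.325, -0.0]
ft_force: [0.0, 6.4, -5.0]
grip_width: 0.227
grip_force: 60.0
position: [0.5552, -0.028, 0.0288]
ft_force: [0.3, 9.7, -5.5]
position: [0.5548, -0.0282, 0.0288]
ft_force: [-0.0, 12.1, -4.6]
```

```bash
python3 -m handwheel '[{"x":0,"y":0.003,"z":0,"wx":0,"wy":0,"wz":0}]' | grep -E 'posi|ft_f'; python3 -m handwheel '[{"x":0,"y":0.003,"z":0,"wx":0,"wy":0,"wz":0},{"x":0,"y":0.003,"z":0,"wx":0,"wy":0,"wz":0}]'| grep -E 'posi|ft_f|rot'
```

```text
position: [0.5543, -0.0286, 0.0289]
ft_force: [-0.1, 17.5, -4.3]
position: [0.554, -0.0288, 0.0291]
tool_rot: [-3.114, 0.313, -0.0]
ft_force: [1.1, 17.6, -4.6]
```

The force rose to 17.6 N with no further advance, so the wedge is at its stop. I'll draw clear and check by picture.

```bash
python3 -m handwheel '[{"x":0,"y":-0.02,"z":0,"wx":0,"wy":0,"wz":0},{"x":0,"y":-0.05,"z":0,"wx":0,"wy":0,"wz":0},{"x":0,"y":-0.085,"z":0,"wx":0,"wy":0,"wz":0},{"x":0,"y":-0.115,"z":0,"wx":0,"wy":0,"wz":0},{"x":0,"y":-0.125,"z":0,"wx":0,"wy":0,"wz":0},{"x":0,"y":-0.125,"z":0,"wx":0,"wy":0,"wz":0},{"x":0,"y":-0.125,"z":0,"wx":0,"wy":0,"wz":0}]'; python3 d.py 0.5414 0.3797 0.1 -7.2;  python3 -c "
from h import *
snap('top','t4.png');snap('side','s4.png')
import cv2
t=cv2.imread('pics/s4.png');u=cv2.imread('pics/t4.png')
cv2.imwrite('pics/c4.png',np.hstack([cv2.resize(t[110:260,230:380],None,fx=2.66,fy=2.66),cv2.resize(u[150:210,360:420],None,fx=6.65,fy=6.65)]))"
```

```text
time: 10.6
position: [0.579, 0.0831, 0.0286]
tool_rot: [3.124, -0.322, -0.0]
ft_force: [0.2, -1.0, -5.5]
grip_width: 0.231
grip_force: 60.0
10.6 pos [0.579  0.0831 0.0286] F [ 0.2 -1.  -5.5] grip 20.1 60.0
shift mm [ -97.3 -282.6  -71.7] turn deg [ 0.05  0.01 -4.57]
```

View pics/c4.png

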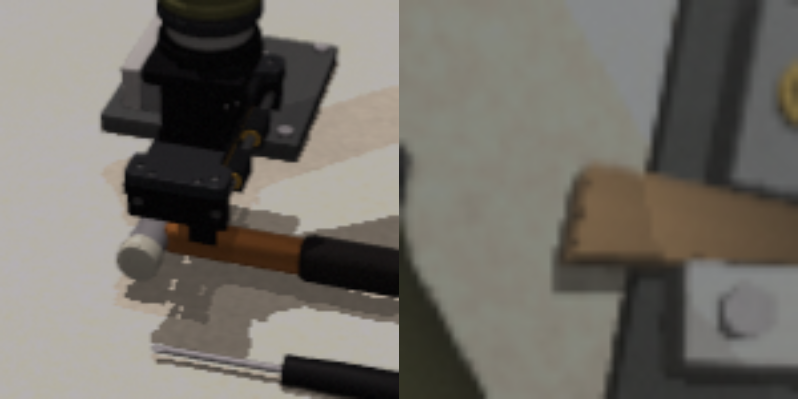

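In the top half the butt's top corners are at about (388,174.8) and (384.5,189.1). If the wedge is home, this must lie 25 mm beyond the base's front edge.

```bash
python3 -c "
from h import *
ex=np.array([.979,-.2045]);ey=np.array([.2045,.979])
m=(atz('top',388,174.8,.056)+atz('top',384.5,189.1,.056))[:2]/2
for n,P in(('side',((268.6,154),(341.6,165.5))),('top',((405.5,137),(390,224)))):
    for p in P: print(n,((m-atz(n,*p,.02)[:2])*1000@ey), ((m-atz(n,*p,.02)[:2])*1000@ex))
print(m)
"
```

```text
side 19.757774945441916 -107.53901897499617
side 19.27752084536807 77.88806103479416
top 28.349924523677274 -108.07896573890952
top 28.841330830536123 79.29822683238832
[ 0.58845921 -0.07979432]
```

The two cameras average 24 mm, so the wedge is home. Now I'll take the hammer back to its clear spot.

```bash
python3 -m handwheel '[{"x":0,"y":-0.01,"z":-0.02,"wx":0,"wy":0,"wz":0},{"x":-0.005,"y":-0.02,"z":-0.05,"wx":0,"wy":0,"wz":0},{"x":-0.012,"y":-0.035,"z":-0.072,"wx":0,"wy":0,"wz":-1},{"x":-0.024,"y":-0.07,"z":-0.072,"wx":0,"wy":0,"wz":-1.5},{"x":-0.036,"y":-0.105,"z":-0.072,"wx":0,"wy":0,"wz":-2},{"x":-0.048,"y":-0.14,"z":-0.072,"wx":0,"wy":0,"wz":-2.5},{"x":-0.06,"y":-0.175,"z":-0.072,"wx":0,"wy":0,"wz":-3},{"x":-0.072,"y":-0.21,"z":-0.072,"wx":0,"wy":0,"wz":-3.5},{"x":-0.084,"y":-0.245,"z":-0.072,"wx":0,"wy":0,"wz":-4},{"x":-0.094,"y":-0.27,"z":-0.072,"wx":0,"wy":0,"wz":-4.5}]';python3 -m handwheel '[{"x":0,"y":-0.012,"z":0,"wx":0,"wy":0,"wz":0},{"x":0,"y":-0.012,"z":0,"wx":0,"wy":0,"wz":0},{"x":0,"y":-0.012,"z":0,"wx":0,"wy":0,"wz":0},{"x":0,"y":-0.012,"z":0,"wx":0,"wy":0,"wz":0}]'; python3 d.py 0.5414 0.3797 0.0075 -7.2
python3 -c "
from h import *
snap('side','s5.png')
import cv2
t=cv2.imread('pics/s5.png');cv2.imwrite('pics/c5.png',cv2.resize(t[200:380,220:460],None,fx=2.5,fy=2.5))"
```

```text
time: 11.53
position: [0.5422, 0.3686, 0.1006]
tool_rot: [-3.134, 0.201, 0.0]
ft_force: [0.0, 1.1, -4.4]
grip_width: 0.234
grip_force: 60.0
time: 11.87
position: [0.5454, 0.3756, 0.1001]
tool_rot: [3.132, -0.206, 0.0]
ft_force: [0.4, -1.0, -4.5]
grip_width: 0.228
grip_force: 60.0
11.87 pos [0.5454 0.3756 0.1001] F [ 0.4 -1.  -4.5] grip 19.8 60.0
shift mm [-4.5 -3.8 92.6] turn deg [ 0.16 -0.03 -0.32]
```

View pics/c5.png

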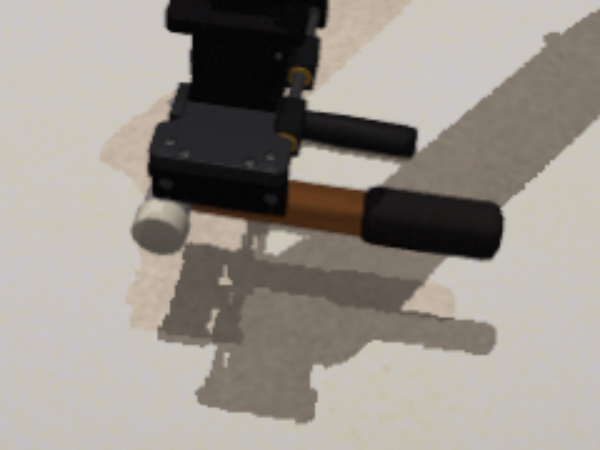

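The hammer is held level above clear bench, with its face at crop (160,228) and its grip at (430,220). I'll lower it, slowing down at the end.

```bash
python3 -m handwheel '[{"x":0,"y":0,"z":0.02,"wx":0,"wy":0,"wz":0},{"x":0,"y":0,"z":0.045,"wx":0,"wy":0,"wz":0},{"x":0,"y":0,"z":0.065,"wx":0,"wy":0,"wz":0},{"x":0,"y":0,"z":0.08,"wx":0,"wy":0,"wz":0},{"x":0,"y":0,"z":0.086,"wx":0,"wy":0,"wz":0},{"x":0,"y":0,"z":0.089,"wx":0,"wy":0,"wz":0},{"x":0,"y":0,"z":0.09,"wx":0,"wy":0,"wz":0},{"x":0,"y":0,"z":0.091,"wx":0,"wy":0,"wz":0},{"x":0,"y":0,"z":0.092,"wx":0,"wy":0,"wz":0},{"x":0,"y":0,"z":0.092,"wx":0,"wy":0,"wz":0}]'; python3 d.py 0.5414 0.3797 0.0067 -7.2
```

```text
time: 12.75
position: [0.5444, 0.3793, 0.0096]
tool_rot: [-3.134, 0.2, -0.002]
ft_force: [-0.9, 0.9, -3.8]
grip_width: 0.229
grip_force: 60.0
12.75 pos [0.5444 0.3793 0.0096] F [-0.9  0.9 -3.8] grip 19.9 60.0
shift mm [-3.   0.   2.9] turn deg [-0.05 -0.07 -0.11]
```

```bash
for r in 1; do python3 -m handwheel '[{"x":0,"y":0,"z":0.001,"wx":0,"wy":0,"wz":0},{"x":0,"y":0,"z":0.001,"wx":0,"wy":0,"wz":0}]'|grep -E 'posi|ft_f';python3 -m handwheel '[{"x":0,"y":0,"z":0.001,"wx":0,"wy":0,"wz":0},{"x":0,"y":0,"z":0.001,"wx":0,"wy":0,"wz":0}]'|grep -E 'posi|ft_f';python3 -m handwheel '[{"x":0,"y":0,"z":0.001,"wx":0,"wy":0,"wz":0},{"x":0,"y":0,"z":0.001,"wx":0,"wy":0,"wz":0}]'|grep -E 'posi|ft_f'; done
```

```text
position: [0.544, 0.379, 0.008]
ft_force: [-0.0, 0.2, -4.8]
position: [0.5438, 0.379, 0.0068]
ft_force: [-0.5, -0.6, -3.8]
position: [0.5439, 0.3791, 0.0067]
ft_force: [-2.7, -1.2, 2.3]
```

It is on the bench. I'll release gently, then open wide.

```bash
python3 -m handwheel '[{"x":0,"y":0,"z":0,"wx":0,"wy":0,"wz":0},{"x":0,"y":0,"z":0,"wx":0,"wy":0,"wz":0},{"x":0,"y":0,"z":0,"wx":0,"wy":0,"wz":0}]' 0 5 | grep -E 'ft_f|grip'; python3 -m handwheel '[{"x":0,"y":0,"z":0,"wx":0,"wy":0,"wz":0},{"x":0,"y":0,"z":0,"wx":0,"wy":0,"wz":0},{"x":0,"y":0,"z":0,"wx":0,"wy":0,"wz":0},{"x":0,"y":0,"z":0,"wx":0,"wy":0,"wz":0},{"x":0,"y":0,"z":0,"wx":0,"wy":0,"wz":0},{"x":0,"y":0,"z":0,"wx":0,"wy":0,"wz":0},{"x":0,"y":0,"z":0,"wx":0,"wy":0,"wz":0},{"x":0,"y":0,"z":0,"wx":0,"wy":0,"wz":0},{"x":0,"y":0,"z":0,"wx":0,"wy":0,"wz":0},{"x":0,"y":0,"z":0,"wx":0,"wy":0,"wz":0}]' 0.07
```

```text
ft_force: [-2.1, -1.9, 5.8]
grip_width: 0.25
grip_force: 5.0
time: 14.33
position: [0.5439, 0.3789, 0.0057]
tool_rot: [3.135, -0.2, -0.0]
ft_force: [0.6, -0.2, -0.2]
grip_width: 0.794
grip_force: 0.0
```

```bash
python3 -m handwheel '[{"x":0,"y":0,"z":-0.01,"wx":0,"wy":0,"wz":0},{"x":0,"y":0,"z":-0.03,"wx":0,"wy":0,"wz":0},{"x":0,"y":0,"z":-0.06,"wx":0,"wy":0,"wz":0},{"x":0,"y":0,"z":-0.09,"wx":0,"wy":0,"wz":0},{"x":0,"y":0,"z":-0.12,"wx":0,"wy":0,"wz":0},{"x":0,"y":0,"z":-0.15,"wx":0,"wy":0,"wz":0},{"x":0,"y":0,"z":-0.18,"wx":0,"wy":0,"wz":0},{"x":0,"y":0,"z":-0.2,"wx":0,"wy":0,"wz":0},{"x":0,"y":0,"z":-0.2,"wx":0,"wy":0,"wz":0},{"x":0,"y":0,"z":-0.2,"wx":0,"wy":0,"wz":0}]'
python3 -c "
from h import *
snap('side','s6.png')
"
```

```text
time: 15.17
position: [0.5443, 0.3796, 0.208]
tool_rot: [-3.133, 0.2, -0.005]
ft_force: [0.4, -0.3, 0.1]
grip_width: 0.8
grip_force: 0.0
```

View pics/s6.png

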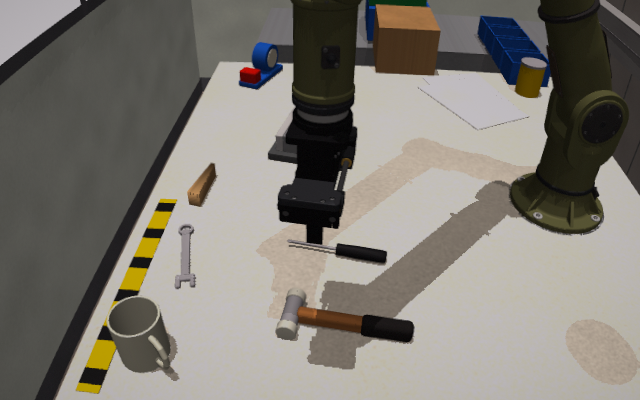

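The hammer lies flat with its head at (291,313) and grip end at (412,328). The gripper is clear above it and the other items have not moved, so I'll hand the job in.

```bash
python3 -c "
from bench import ctrl
print(ctrl.close_job())"
```

```text
the job is handed in; nothing more can be done
None
```

I drove the wedge to its stop in three separate blows, drawing the hammer clear after each, then laid the hammer flat on the bench and handed the job in at about 15 s; no verdict came back.

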